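# Put three round bars back on their own V-cradles

### The job

The three round steel bars were put back on the wrong V-cradles: move each one so that it lies centred along and seated in the two Vs of the cradle whose rectangular base plate is as long as the bar itself. Only the spare cradle on the round base is free, for use on the way; leave it empty, and never lay a bar on the bench, where it would roll away. Leave the timer, the small bottle and the black plug where they stand.

Things in the scene. Friction and masses are not known exactly. Their poses are not given: they have to be found in the camera images.
- short_bar: loose plain round stainless bar, the shortest of three, 22 mm diameter, 96 mm long, about 0.20 kg (varies). Origin at its middle on its axis; x runs along the bar (it may be rolled about x). At the start it lies on a cradle of another length; seated in any cradle its axis is level, 41.5 mm above the bench.
- medium_bar: loose plain round stainless bar, the middle one of three, 22 mm diameter, 128 mm long, about 0.27 kg (varies). Origin at its middle on its axis; x runs along the bar (it may be rolled about x). At the start it lies on a cradle of another length; seated in any cradle its axis is level, 41.5 mm above the bench.
- long_bar: loose plain round stainless bar, the longest of three, 22 mm diameter, 160 mm long, about 0.34 kg (varies). Origin at its middle on its axis; x runs along the bar (it may be rolled about x). At the start it lies on a cradle of another length; seated in any cradle its axis is level, 41.5 mm above the bench.
- short_cradle: fixed cradle: rectangular pale aluminium plate 96 mm long (along x), 50 wide, 8 thick, with two black V supports 9 mm thick centred at x = +32 and -32 mm; 55 mm open between them for fingers. V: 45 degree flanks, bottom 26, tips 42 mm above the bench, tips 31 mm apart. A seated bar lies along x, axis 41.5 mm above the bench. Origin on the bench under the plate's centre, z up.
- medium_cradle: fixed cradle: rectangular pale aluminium plate 128 mm long (along x), 50 wide, 8 thick, with two black V supports 9 mm thick centred at x = +32 and -32 mm; 55 mm open between them for fingers. V: 45 degree flanks, bottom 26, tips 42 mm above the bench, tips 31 mm apart. A seated bar lies along x, axis 41.5 mm above the bench. Origin on the bench under the plate's centre, z up.
- long_cradle: fixed cradle: rectangular pale aluminium plate 160 mm long (along x), 50 wide, 8 thick, with two black V supports 9 mm thick centred at x = +32 and -32 mm; 55 mm open between them for fingers. V: 45 degree flanks, bottom 26, tips 42 mm above the bench, tips 31 mm apart. A seated bar lies along x, axis 41.5 mm above the bench. Origin on the bench under the plate's centre, z up.
- round_cradle: spare cradle screwed to the bench, empty at the start: the same two black V supports at x = +32 and -32 mm, same heights, but on a round pale aluminium base disc of 110 mm diameter, 8 mm thick. Origin on the bench under the disc's centre; a bar lies along its x; holds a bar of any length.
- bench_timer: bystander: white wedge-shaped bench timer with a display, 42x66x50 mm, loose; origin under its centre. Leave alone.
- oil_vial_1: bystander: small pale bottle with a white cap, 28 mm diameter, 57 mm tall, loose; origin under its centre. Leave alone.
- allen_cap: bystander: black round foam plug, 41 mm diameter, 21 mm tall, loose; origin under its centre. Leave alone. (Fixed equipment to the left of the work, y above 0, stands tall: swing over it with the TCP at 0.4 m or so.)

How it is judged:
By the outcome, as a careful person would: the job done as asked, in the order asked, and still so for the second after the job is handed in, with the robot touching nothing.
It also fails if it takes over 90 s, if anything falls off the work surface, if the arm or the gripper's body presses on something with over 40 N, if the wrist force passes 120 N, or if a joint passes its speed limit or range.

### The arm

A 6-joint arm with a two-finger parallel gripper is mounted at the origin on a cart in front of the work surface, level with it; the furniture and walls round the work are solid. World frame = base frame: x ahead of the robot, y to its left, z up, the work surface at z = 0. Lengths are in mm, angles in degrees, forces in N, time in s.
With the tool pointing down it reaches from about 350 to 850 mm from the base axis. Payload 8.1 kg.
Tool frame: the origin (TCP) lies between the finger pads, 19 mm behind the fingertips; this is the grasp point; z points along the fingers, y is the line along which they close (so a half turn about z gives the same grasp; the last joint's range is limited). The gripper opens to 85 mm and grips with 20 to 120 N. Pads are 22 mm wide; open, the fingers measure 114 mm over their backs; the gripper's body (76 mm by 85 mm) begins 54 mm behind the grasp point. The pads swing forward as they close: fully open they stand 13 mm farther back than shut.
Start: joints at [-71.356, 7.471, 85.268, -0, 87.261, -4.893], TCP at [239.626, -550.077, 249.992] pointing down, gripper open.
Joint ranges: [-169.43, 169.43], [-51.17, 129.36], [1.28, 143.12], [-76.62, 256.62], [0, 156.53], [-152.29, 152.29]. Speed limits (degrees/s): [136.94, 136.94, 159.86, 180, 180, 180].

### API

Orientations are given as [roll, pitch, yaw] about the fixed x, y, z axes, in that order (R = Rz(yaw) Ry(pitch) Rx(roll)).
In Python, from bench import sense, viewer, order gives the robot as it stands.
- The arm moves only by the tool carry_out, never from a script. Its argument "increments" is one flat list of numbers, 7 for each row, row after row: the shift along the tool's x, y, z as a fraction of full scale, then the turn, a rotation vector about the tool's x, y, z as a fraction of full scale, then the opening, from -1 (shut) to 1 (fully open). A call has exactly 10 rows; each row is the pose to reach, as a shift and turn from the pose commanded when the call began, along the tool's axes at that moment, turning the shorter way round; what a row does not reach only later rows make up. Full scale, the value 1, is 400 mm for a shift and 2 pi rad for a turn. A row lasts 1/8 s, in which the tool goes at most 62.5 mm and 10.7 degrees, less where a joint would pass 70% of its speed; a pose out of reach is approached as far as the arm can. A call with a number of a shift or a turn outside -1 to 1 is refused whole. A call with a gripper value outside its range is refused whole. The fingers move at their own pace and stop on an object; "force" is the grip in N (left out, the last holds). Time passes only in rows, so rows that repeat a pose let the fingers close, or fill a call up. It gives the time, the measured TCP pose, the force, the opening and the grip force at its end, in the units of the state.
- sense(): the state, without advancing time (a new reading comes with each control period).
- viewer.snapshot(name): name is "scene" or "top" or "wrist"; returns the picture (420x560x3 uint8, red, green, blue); there is no depth.
- viewer.get_calibration(name): a dict with "fx", "fy", "cx", "cy" (pixels), "R" (3x3) and "t" (3): a world point X has camera coordinates R X + t. Camera axes: x right, y down, z forward; pixel columns grow to the right and rows downward; lengths in mm; the calibration is good to about 2 mm. A picture is of the moment at which its call begins: read the wrist's pose just before it. get_calibration takes no time and is no camera call; for the wrist camera it gives the pose at the moment of the call.
- order.hand_in(): hands the job in; it is judged then, once.
The state is a dict: "time": time; "joint_pos": joint angles; "qd": joint speeds; "joint_efforts": joint torques, N m; "tool_pos": TCP position; "tcp_rot": TCP orientation; "ft_force": force on the tool from outside, world axes, zero at the start; "wrist_torque": the same for the moment, N m; "finger_gap": finger opening in mm; "grip_force": force on a finger pad.
Only numpy, scipy, OpenCV 4.12 (cv2) and the standard library are available. Lean on these libraries where they do the work, as an engineer would, in place of code of your own. Each camera call takes 0.05 s, during which the arm holds its last target. There are 200 camera calls.

## Working session

There is one attempt and no reset: what is moved stays moved. The work goes in short steps, Python scripts to look and compute and a tool call to move; the robot and the scene stay as the last step left them, time stands still between calls to the robot, and variables do not carry over. Pictures are saved under pics/ and viewed, at most 14 in all, crops included, and the job is handed in when it is done.

Besides the shell and the picture viewer there is one more tool, called after "Emit:" by a JSON object that holds its "api" and its "payload". carry_out: Moves the arm, as the interface text tells. Its arguments: {"type":"object","properties":{"increments":{"type":"array"},"force":{"type":"number"}},"required":["increments"]}

```bash
mkdir -p pics; ls; python3 - <<'E'
from bench import sense, viewer
import cv2
for n in ("scene","top"):
    cv2.imwrite(f"pics/{n}0.png",cv2.resize(viewer.snapshot(n)[:,:,::-1],(800,600),interpolation=cv2.INTER_CUBIC))
    c=viewer.get_calibration(n);print(n,{k:(v.round(3).tolist() if hasattr(v,'round') and hasattr(v,'tolist') else v) for k,v in c.items()})
s=sense();print(s)
E
```

```text
pics
scene {'fx': 523.2358975616118, 'fy': 523.2358975616118, 'cx': 275.3702581758725, 'cy': 212.86358425522317, 'R': [[-0.941, -0.339, -0.001], [-0.24, 0.667, -0.706], [0.24, -0.664, -0.709]], 't': [521.795, 283.976, 688.434]}
top {'fx': 440.69466341943996, 'fy': 440.69466341943996, 'cx': 288.12751040247366, 'cy': 207.84440413665922, 'R': [[-0.028, -1.0, -0.003], [-0.998, 0.028, -0.064], [0.064, 0.001, -0.998]], 't': [-117.76, 618.02, 856.96]}
{'time': 0.1, 'joint_pos': array([-7.13554896e+01,  7.50998304e+00,  8.53206285e+01,  1.00207054e-03,
        8.72602561e+01, -4.89229751e+00]), 'qd': array([ 0.01402286, -0.14402901, -0.23960711,  0.09059488, -0.06571816,
        0.03909629]), 'joint_efforts': array([ 2.00016343e-04, -5.70951784e+01, -5.01943123e+01, -1.71368365e-04,
        8.08861165e-03, -6.34240837e-05]), 'tool_pos': array([ 239.49681894, -549.65448883,  249.08071998]), 'tcp_rot': array([-1.79909549e+02, -8.74666578e-03,  2.35367523e+01]), 'ft_force': array([ 0.62712548, -0.94996386,  0.07026055]), 'wrist_torque': array([-0.00603289,  0.03482649, -0.03645853]), 'grip_force': 0.0, 'finger_gap': 85.69947410072706}
```

View pics/scene0.png

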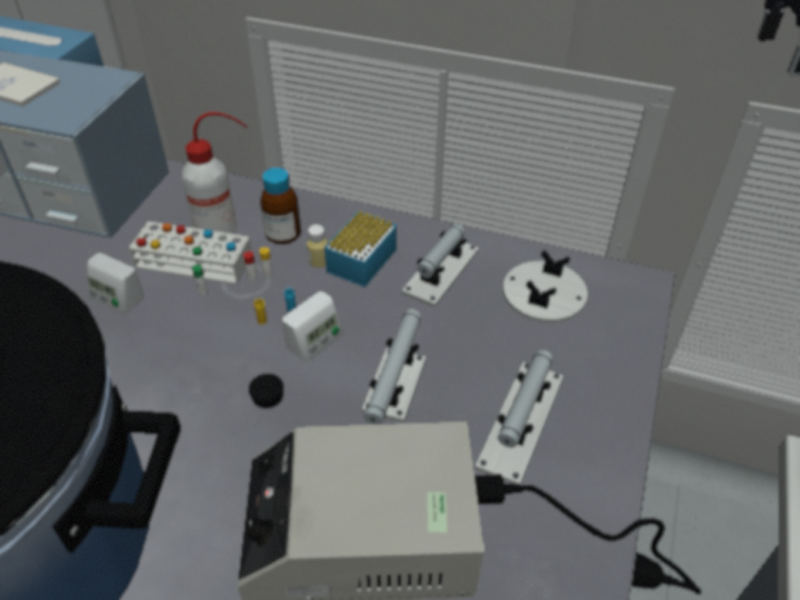

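View pics/top0.png

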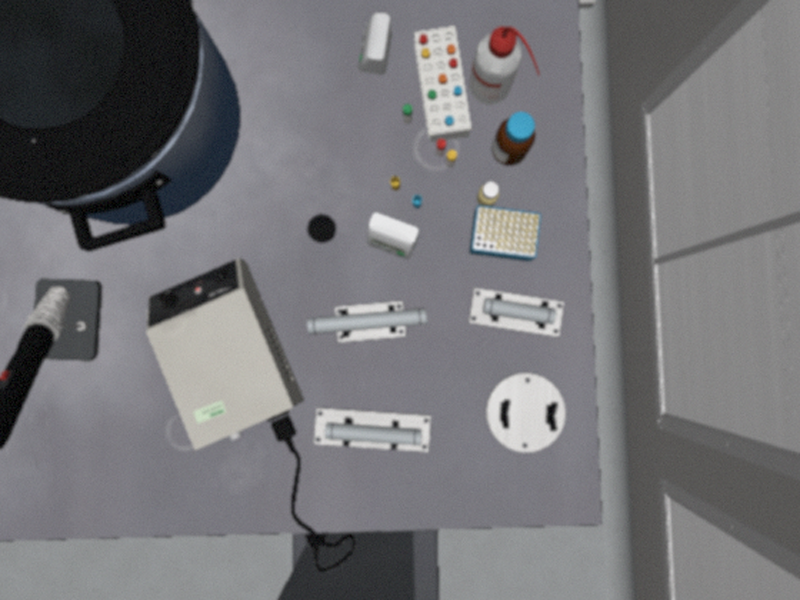

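The views agree. The long bar lies on the short plate (top view px 368,322), the short bar on the medium plate (517,311) and the medium bar on the long plate (372,432). The empty disc is at (527,412). I'll fit the outlines in the raw top image.

```bash
cat > h.py <<'E'
import numpy as np, cv2
from bench import sense, viewer
from scipy.spatial.transform import Rotation as Rot
def cal(n):
    c=viewer.get_calibration(n); return {k:np.asarray(v,float) for k,v in c.items()}
def ray(c,uv):
    d=c['R'].T@np.array([(uv[0]-c['cx'])/c['fx'],(uv[1]-c['cy'])/c['fy'],1.]); return -c['R'].T@c['t'],d/np.linalg.norm(d)
def onz(c,uv,z):
    o,d=ray(c,uv); return o+d*(z-o[2])/d[2]
def proj(c,X):
    p=c['R']@np.asarray(X,float)+c['t']; return np.array([c['fx']*p[0]/p[2]+c['cx'],c['fy']*p[1]/p[2]+c['cy']])
def tri(pairs):
    A=np.zeros((3,3));b=np.zeros(3)
    for c,uv in pairs:
        o,d=ray(c,uv);P=np.eye(3)-np.outer(d,d);A+=P;b+=P@o
    X=np.linalg.solve(A,b); return X,[np.round(proj(c,X)-uv,1).tolist() for c,uv in pairs]
# row for a goal pose from the commanded pose (p0,r0), tool pointing down
def row(p0,rpy0,p1,rpy1):
    R0=Rot.from_euler('xyz',rpy0,degrees=True);R1=Rot.from_euler('xyz',rpy1,degrees=True)
    return np.r_[R0.inv().apply(np.subtract(p1,p0))/400,(R0.inv()*R1).as_rotvec()/(2*np.pi)].round(4)
E
python3 - <<'E'
from h import *
t,s=cal('top'),cal('scene');k=.7
# bar ends, (top, scene) in 800-px view
P={'longbar':[((308,326),(376,412)),((426,317),(412,316))],'shortbar':[((486,309),(429,270)),((552,317),(458,231))],'medbar':[((326,431),(509,437)),((421,437),(543,356))]}
for n,e in P.items():
    for a,b in e:
        X,r=tri([(t,np.array(a)*k),(s,np.array(b)*k)]);print(n,X.round(1),r, onz(t,np.array(a)*k,41.5).round(1))
Q={'short':[(335,304),(402,301),(406,337),(339,342)],'med':[(474,289),(564,292),(561,335),(470,326)],'long':[(316,409),(431,414),(429,452),(314,446)],'round':[(527,412)]}
for n,q in Q.items():
    X=np.array([onz(t,np.array(a)*k,8) for a in q]);print(n,X.mean(0).round(1),X[:,:2].round(0).tolist())
# gray box top
for a,b in [((240,262),(470,425)),((300,398),(480,550))]:
    print('box',tri([(t,np.array(a)*k),(s,np.array(b)*k)]))
w=cal('wrist');print(w['fx'],(-w['R'].T@w['t']).round(1),w['R'].round(3).tolist())
E
```

```text
longbar [575.1   4.   49.9] [[0.4, 1.2], [-1.6, -0.1]] [577.6   6.1  41.5]
longbar [ 585.7 -153.9   37.6] [[-0.1, -0.2], [0.2, 0.0]] [ 585.2 -154.    41.5]
shortbar [ 592.5 -236.1   40.2] [[0.2, 0.7], [-0.8, -0.0]] [ 593.8 -235.6   41.5]
shortbar [ 579.5 -325.3   39. ] [[0.2, 0.5], [-0.5, -0.0]] [ 580.4 -324.4   41.5]
medbar [435.3 -16.3  44.8] [[0.2, 0.8], [-1.1, -0.0]] [436.4 -15.5  41.5]
medbar [ 424.1 -142.6   39.3] [[0.1, 0.2], [-0.3, 0.0]] [ 424.9 -142.5   41.5]
short [582.9 -76.4   8. ] [[608.0, -27.0], [610.0, -122.0], [559.0, -126.0], [555.0, -31.0]]
med [ 591.8 -283.3    8. ] [[624.0, -224.0], [616.0, -350.0], [556.0, -343.0], [572.0, -216.0]]
long [430.9 -75.5   8. ] [[462.0, 3.0], [451.0, -158.0], [399.0, -153.0], [411.0, 6.0]]
round [ 450.  -291.4    8. ] [[450.0, -291.0]]
box (array([555.98893366,  60.13341657, 165.3759157 ]), [[2.6, 57.5], [-70.8, -26.2]])
box (array([ 452.78314929,   41.53508467, -102.16063514]), [[1.5, 6.9], [-9.8, -1.0]])
326.65822599838907 [ 304.4 -520.4  373.5] [[0.399, -0.917, -0.001], [-0.879, -0.383, 0.283], [-0.26, -0.112, -0.959]]
```

```bash
python3 - <<'E'
from h import *
p0=[239.626,-550.077,249.992];r0=[180,0,23.537]
print(row(p0,r0,[300,-450,320],[180,0,60]).tolist());print(row(p0,r0,[500,-120,300],[180,0,90]).tolist())
E
```

```text
[0.2383, -0.1691, -0.175, 0.0, 0.0, -0.1013]
[1.0261, -0.7258, -0.125, -0.0, 0.0, -0.1846]
```

Emit:
{"api": "carry_out", "payload": {"increments": [0.1,-0.07,-0.15,0,0,-0.03,1,0.2383,-0.1691,-0.175,0,0,-0.06,1,0.35,-0.25,-0.175,0,0,-0.09,1,0.47,-0.34,-0.175,0,0,-0.12,1,0.6,-0.43,-0.15,0,0,-0.15,1,0.72,-0.52,-0.125,0,0,-0.1846,1,0.84,-0.61,-0.125,0,0,-0.1846,1,0.95,-0.7,-0.125,0,0,-0.1846,1,0.95,-0.7,-0.125,0,0,-0.1846,1,0.95,-0.7,-0.125,0,0,-0.1846,1]}}

```text
time: 1.35
tool_pos: [476.0, -141.6, 299.6]
tcp_rot: [-179.9, 0.0, 90.1]
ft_force: [-0.5, -0.0, 1.1]
finger_gap: 85.3
grip_force: 0.0
```

```bash
python3 - <<'E'
from h import *
import pickle
c=cal('wrist');im=viewer.snapshot('wrist')[:,:,::-1];pickle.dump((c,im),open('w1.pkl','wb'))
cv2.imwrite('pics/w1.png',cv2.resize(im,(800,600),interpolation=cv2.INTER_CUBIC))
s=sense();print(s['tool_pos'],s['tcp_rot'],s['joint_pos'].round(1),s['qd'].round(2))
E
```

```text
[ 475.77341582 -142.32455542  299.72620066] [-1.79958456e+02  1.46772763e-02  8.99672128e+01] [-22.6  -9.6  97.   -0.   92.7 -22.5] [-1.23 -0.18 -0.09  0.04  0.02  0.16]
```

View pics/w1.png

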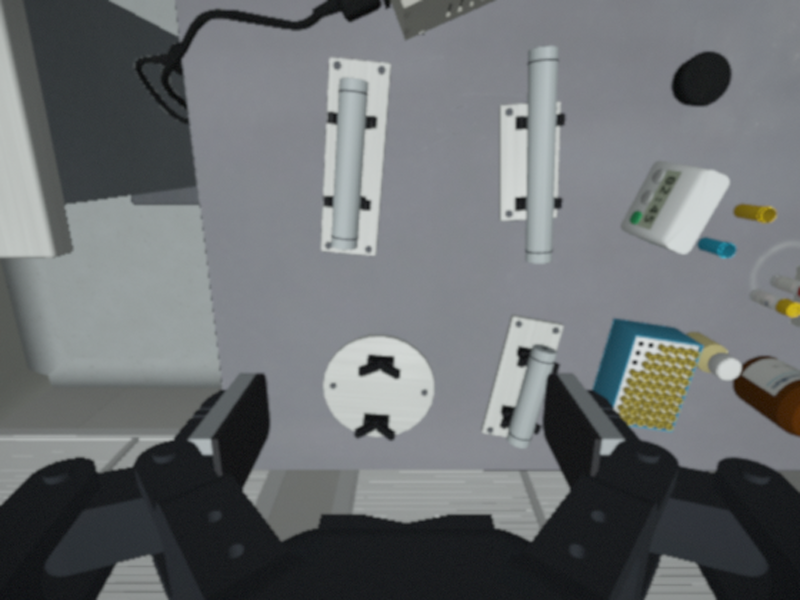

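The long and medium bars and their plates show clearly at the top of the picture. The short bar (px 530,395) is partly behind a finger, so I'll take a second view from a place shifted -y.

Emit:
{"api": "carry_out", "payload": {"increments": [-0.12,0.03,0,0,0,0,1,-0.25,0.06,0,0,0,0,1,-0.25,0.06,0,0,0,0,1,-0.25,0.06,0,0,0,0,1,-0.25,0.06,0,0,0,0,1,-0.25,0.06,0,0,0,0,1,-0.25,0.06,0,0,0,0,1,-0.25,0.06,0,0,0,0,1,-0.25,0.06,0,0,0,0,1,-0.25,0.06,0,0,0,0,1]}}

```text
time: 2.65
tool_pos: [500.2, -241.6, 300.0]
tcp_rot: [-180.0, 0.0, 90.0]
ft_force: [0.1, -0.8, -0.6]
finger_gap: 85.5
grip_force: 0.0
```

```bash
python3 - <<'E'
from h import *
import pickle
c=cal('wrist');im=viewer.snapshot('wrist')[:,:,::-1];pickle.dump((c,im),open('w2.pkl','wb'))
cv2.imwrite('pics/w2.png',cv2.resize(im,(800,600),interpolation=cv2.INTER_CUBIC))
s=sense();print(s['tool_pos'],s['tcp_rot'],s['joint_pos'].round(1),s['qd'].round(2))
E
```

```text
[ 500.19622569 -241.58578564  299.93862997] [-1.79996479e+02 -2.72962455e-03  8.99962372e+01] [-31.1  -0.3  88.2   0.   92.1 -31.1] [-0.15 -0.09  0.04 -0.03  0.04  0.1 ]
```

View pics/w2.png

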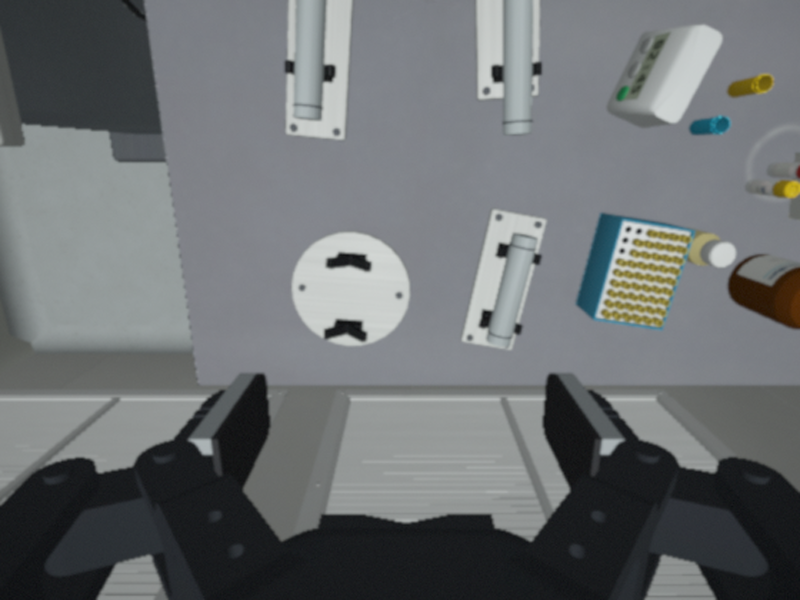

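Picture 2 shows the disc (px 350,290), the short bar's ends at (521,238) and (500,343), and the medium plate's corners. Next I'll refine every pose by fitting projected outlines to the image gradients.

```bash
cat > fit.py <<'E'
from h import *
import pickle
from scipy.optimize import minimize
def grad(im):
    g=cv2.GaussianBlur(cv2.cvtColor(np.ascontiguousarray(im),cv2.COLOR_BGR2GRAY).astype(np.float32),(0,0),1.0)
    m=np.hypot(cv2.Sobel(g,-1,1,0),cv2.Sobel(g,-1,0,1)); return np.minimum(m,120)
def pts(kind,L):
    a=np.linspace(0,2*np.pi,60,endpoint=False)
    if kind=='bar': return np.vstack([np.c_[np.full(60,s*L/2),11*np.cos(a),11*np.sin(a)] for s in(-1,1)])
    if kind=='disc': return np.c_[55*np.cos(a),55*np.sin(a),0*a]
    return np.array([[sx*L/2,sy*25,0] for sx,sy in((1,1),(1,-1),(-1,-1),(-1,1))],float)
def outline(kind,L,q,c):
    cs,sn=np.cos(np.radians(q[3])),np.sin(np.radians(q[3]))
    P=pts(kind,L)@np.array([[cs,sn,0],[-sn,cs,0],[0,0,1]])+np.array(q[:3])
    uv=cv2.convexHull(np.array([proj(c,p) for p in P],np.float32))[:,0]
    nx=np.roll(uv,-1,0);return np.vstack([np.linspace(a,b,max(2,int(np.hypot(*(b-a)))+1),endpoint=False) for a,b in zip(uv,nx)])
def fit(kind,L,q0,views,fz=False):
    idx=[0,1]+([3] if kind!='disc' else [])+([2] if fz else [])
    def f(v,G):
        q=np.array(q0,float);q[idx]=v;s=0
        for g,c in zip(G,[c for c,_ in views]):
            o=outline(kind,L,q,c);ok=(o[:,0]>=0)&(o[:,0]<559)&(o[:,1]>=0)&(o[:,1]<419);o=o[ok]
            if len(o): s-=cv2.remap(g,o[:,0].astype(np.float32)[None],o[:,1].astype(np.float32)[None],1).mean()*ok.mean()
        return s
    v=np.array(q0,float)[idx]
    for sg in(3,1.2,.5):
        G=[cv2.GaussianBlur(grad(i),(0,0),sg) for _,i in views]
        S=np.vstack([v]+[v+np.eye(len(v))[i]*(4 if sg>1 else 1.5) for i in range(len(v))])
        v=minimize(f,v,args=(G,),method='Nelder-Mead',options=dict(initial_simplex=S,xatol=.02,fatol=.001,maxiter=400)).x
    q=np.array(q0,float);q[idx]=v;return q.round(2),round(f(v,G),1)
def draw(im,items,c):
    im=cv2.resize(im,(800,600),interpolation=cv2.INTER_CUBIC)
    for k,L,q in items: cv2.polylines(im,[np.int32(outline(k,L,q,c)*8*800/560)],True,(0,0,255),1,cv2.LINE_AA,3)
    return im
Q0={'longbar':('bar',160,[580,-75,41.5,94]),'shortbar':('bar',96,[587,-280,41.5,-98]),'medbar':('bar',128,[430,-79,41.5,-95]),
'short':('plate',96,[583,-76,8,90]),'med':('plate',128,[591,-283,8,82]),'long':('plate',160,[431,-76,8,86]),'round':('disc',0,[450,-291,8,0])}
E
cat > m.py <<'E'
from fit import *
W=[pickle.load(open(f'w{i}.pkl','rb')) for i in(1,2)]
T=[(cal(n),viewer.snapshot(n)[:,:,::-1]) for n in('top','scene')]
R={}
for n,(k,L,q) in Q0.items():
    V=W[1:] if n in('shortbar','med','round') else W[:1]
    a=fit(k,L,q,V);R[n]=(k,L,a[0])
    print(n,'w',a,'both',fit(k,L,a[0],W,k=='bar'),'top',fit(k,L,q,T[:1]),'scene',fit(k,L,q,T[1:]))
A=draw(W[0][1],R.values(),W[0][0]);B=draw(W[1][1],R.values(),W[1][0])
cv2.imwrite('pics/ov.png',np.vstack([A[20:300,270:650],B[190:380,270:650]]))
E
python3 m.py
```

```text
longbar w (array([581.01, -72.3 ,  41.5 ,  94.94]), np.float64(-67.5)) both (array([592.31, -70.22,  -4.48,  94.46]), np.float64(-107.8)) top (array([582.56, -73.45,  41.5 ,  95.6 ]), np.float64(-78.1)) scene (array([580.67, -72.96,  41.5 ,  94.19]), np.float64(-76.1))
shortbar w (array([ 590.06, -278.78,   41.5 , -100.92]), np.float64(-88.1)) both (array([ 599.36, -295.13,    6.17, -100.74]), np.float64(-178.1)) top (array([ 594.91, -280.15,   41.5 ,  -92.82]), np.float64(-105.0)) scene (array([ 585.99, -266.68,   41.5 ,  -93.68]), np.float64(-94.5))
medbar w (array([428.81, -80.52,  41.5 , -95.37]), np.float64(-100.8)) both (array([429.75, -78.29,  46.23, -95.36]), np.float64(-157.9)) top (array([431.26, -79.42,  41.5 , -95.61]), np.float64(-101.0)) scene (array([429.44, -77.82,  41.5 , -95.81]), np.float64(-90.8))
short w (array([580.64, -73.79,   8.  ,  93.34]), np.float64(-101.0)) both (array([580.65, -73.76,   8.  ,  93.35]), np.float64(-169.6)) top (array([583.19, -74.92,   8.  ,  93.55]), np.float64(-102.7)) scene (array([580.6 , -72.96,   8.  ,  93.48]), np.float64(-99.2))
med w (array([ 588.4 , -280.28,    8.  ,   79.49]), np.float64(-109.4)) both (array([ 588.35, -280.19,    8.  ,   79.49]), np.float64(-214.6)) top (array([ 589.85, -280.63,    8.  ,   78.65]), np.float64(-105.3)) scene (array([ 588.72, -279.44,    8.  ,   80.57]), np.float64(-98.0))
long w (array([429.67, -73.31,   8.  ,  84.54]), np.float64(-114.9)) both (array([429.61, -73.3 ,   8.  ,  84.53]), np.float64(-181.8)) top (array([432.03, -74.51,   8.  ,  84.45]), np.float64(-114.5)) scene (array([429.46, -71.8 ,   8.  ,  84.41]), np.float64(-106.9))
round w (array([ 447.78, -288.01,    8.  ,    0.  ]), np.float64(-116.0)) both (array([ 447.74, -288.1 ,    8.  ,    0.  ]), np.float64(-232.0)) top (array([ 430.63, -294.55,    8.  ,    0.  ]), np.float64(-76.5)) scene (array([ 447.4 , -288.25,    8.  ,    0.  ]), np.float64(-116.4))
```

View pics/ov.png

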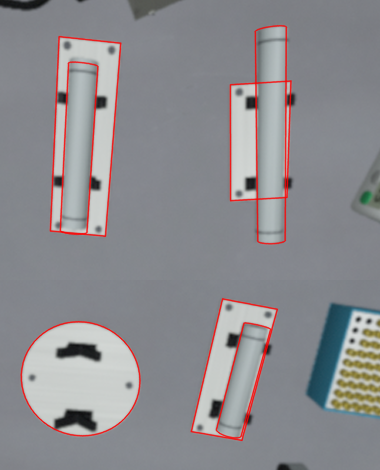

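Plate and disc outlines fit very well, with wrist and scene agreeing within 1–2 mm. The medium and short bar outlines slipped by a few px. Since each bar must lie on its cradle's centre line, I'll fit only its offset along the axis and its height, and get the round cradle's yaw from the dark V blobs.

```bash
cat > m2.py <<'E'
from fit import *
W=[pickle.load(open(f'w{i}.pkl','rb')) for i in(1,2)]
S=[(cal('scene'),viewer.snapshot('scene')[:,:,::-1])]
C={'longbar':(160,580.65,-73.77,93.35),'medbar':(128,429.62,-73.3,84.53),'shortbar':(96,588.35,-280.2,79.49)}
for n,(L,x,y,w) in C.items():
    u=np.array([np.cos(np.radians(w)),np.sin(np.radians(w))])
    for nm,V in(('wrist',W[1:] if n=='shortbar' else W[:1]),('scene',S),('w1+w2',W),('all',W+S)):
        G=[cv2.GaussianBlur(grad(i),(0,0),.6) for _,i in V];best=[]
        for s in np.arange(-16,16.1,.5):
            for z in (np.arange(30,53,1.) if len(V)>1 else [41.5]):
                t=0
                for g,(c,_) in zip(G,V):
                    o=outline('bar',L,[x+s*u[0],y+s*u[1],z,w],c);ok=(o[:,0]>=0)&(o[:,0]<559)&(o[:,1]>=0)&(o[:,1]<419);o=o[ok].astype(np.float32)
                    t+=cv2.remap(g,o[:,0][None],o[:,1][None],1).mean()*ok.mean()
                best.append((t,s,z))
        best.sort(reverse=True);print(n,nm,np.round(best[:3],1).tolist(),(np.array([x,y])+best[0][1]*u).round(1))
for nm,(c,im) in(('w2',W[1]),('w1',W[0]),('scene',S[0])):
    g=cv2.cvtColor(np.ascontiguousarray(im),cv2.COLOR_BGR2GRAY);m=np.zeros_like(g)
    cv2.fillPoly(m,[np.int32(outline('disc',0,[447.8,-288.1,8,0],c))],255)
    k,lab,st,ce=cv2.connectedComponentsWithStats(((g<80)&(m>0)).astype(np.uint8))
    b=[ce[i] for i in range(1,k) if st[i,4]>40];P=[onz(c,p,26) for p in b];print(nm,np.round(P,1).tolist(),st[1:,4])
    if len(P)==2: d=P[0]-P[1];print('yaw',np.degrees(np.arctan2(d[1],d[0])).round(1),np.linalg.norm(d))
E
python3 m2.py
```

```text
longbar wrist [[65.8, 1.5, 41.5], [65.4, 1.0, 41.5], [65.3, 2.0, 41.5]] [580.6 -72.3]
longbar scene [[74.6, 1.0, 41.5], [74.6, 0.5, 41.5], [74.5, 1.5, 41.5]] [580.6 -72.8]
longbar w1+w2 [[106.7, 2.0, 39.0], [106.7, 2.5, 39.0], [106.6, 2.0, 40.0]] [580.5 -71.8]
longbar all [[179.0, 1.5, 41.0], [178.8, 2.0, 41.0], [178.7, 1.5, 40.0]] [580.6 -72.3]
medbar wrist [[98.7, -7.0, 41.5], [98.7, -7.5, 41.5], [98.6, -6.5, 41.5]] [429.  -80.3]
medbar scene [[89.1, -4.5, 41.5], [89.0, -5.0, 41.5], [88.8, -4.0, 41.5]] [429.2 -77.8]
medbar w1+w2 [[153.6, -4.5, 42.0], [153.5, -4.0, 42.0], [153.4, -4.5, 43.0]] [429.2 -77.8]
medbar all [[242.7, -4.5, 42.0], [242.5, -4.0, 42.0], [241.7, -4.0, 43.0]] [429.2 -77.8]
shortbar wrist [[86.5, 2.0, 41.5], [86.4, 1.5, 41.5], [85.8, 2.5, 41.5]] [ 588.7 -278.2]
shortbar scene [[84.1, 12.5, 41.5], [84.1, 13.0, 41.5], [84.0, 12.0, 41.5]] [ 590.6 -267.9]
shortbar w1+w2 [[182.7, 1.5, 40.0], [182.3, 2.0, 40.0], [182.3, 2.0, 41.0]] [ 588.6 -278.7]
shortbar all [[260.3, 1.5, 39.0], [260.2, 2.0, 39.0], [259.7, 2.0, 40.0]] [ 588.6 -278.7]
w2 [[449.7, -256.0, 26.0], [445.0, -319.5, 26.0]] [221 242]
yaw 85.8 63.67237626019884
w1 [[450.2, -255.5, 26.0], [445.1, -318.3, 26.0]] [237 238]
yaw 85.3 62.97920251259814
scene [[444.1, -312.0, 26.0], [450.3, -253.2, 26.0]] [111 160]
yaw -96.1 59.10715804327994
```

```bash
cat > plan.py <<'E'
import sys,json
from h import *
a=json.loads(sys.argv[1]); c=a[0]   # [x,y,z,yaw] list, first = commanded now
for g in a[1:]: print(g,row(c[:3],[180,0,c[3]],g[:3],[180,0,g[3]]).tolist())
E
python3 plan.py '[[500.2,-241.6,300,90],[580.6,-73.8,130,93.4],[580.6,-73.8,41.5,93.4]]'
python3 - <<'E'
from h import *;import pickle
c,_=pickle.load(open('w2.pkl','rb'))
print('edge',onz(c,np.array([400,385])*.7,0),'blue',onz(c,np.array([578,308])*.7,0),onz(c,np.array([602,214])*.7,0))
E
```

```text
[580.6, -73.8, 130, 93.4] [0.4195, 0.201, 0.425, -0.0, 0.0, -0.0094]
[580.6, -73.8, 41.5, 93.4] [0.4195, 0.201, 0.6462, -0.0, 0.0, -0.0094]
edge [ 493.5005438  -389.29460962    0.        ] blue [ 664.10859975 -307.85525126    0.        ] [ 676.43259814 -218.62043973    0.        ]
```

Emit:
{"api": "carry_out", "payload": {"increments": [0.12,0.06,0.08,0,0,-0.0094,1,0.24,0.115,0.18,0,0,-0.0094,0.6,0.35,0.17,0.28,0,0,-0.0094,0.2,0.4195,0.201,0.37,0,0,-0.0094,0.2,0.4195,0.201,0.43,0,0,-0.0094,0.2,0.4195,0.201,0.49,0,0,-0.0094,0.2,0.4195,0.201,0.55,0,0,-0.0094,0.2,0.4195,0.201,0.61,0,0,-0.0094,0.2,0.4195,0.201,0.6462,0,0,-0.0094,0.2,0.4195,0.201,0.6462,0,0,-0.0094,0.2]}}

```text
time: 4.1
tool_pos: [579.6, -73.7, 40.3]
tcp_rot: [-179.9, -0.0, 93.4]
ft_force: [-0.5, -1.0, 0.6]
finger_gap: 51.5
grip_force: 0.0
```

Emit:
{"api": "carry_out", "payload": {"increments": [0,0,0,0,0,0,-1,0,0,0,0,0,0,-1,0,0,0,0,0,0,-1,0,0,0,0,0,0,-1,0,0,0,0,0,0,-1,0,0,-0.02,0,0,0,-1,0,0,-0.08,0,0,0,-1,0,0,-0.16,0,0,0,-1,0,0,-0.25,0,0,0,-1,0,0,-0.25,0,0,0,-1], "force": 70}}

```text
time: 5.35
tool_pos: [582.9, -74.3, 145.3]
tcp_rot: [179.6, 0.1, 93.4]
ft_force: [-0.1, 0.2, -3.2]
finger_gap: 19.8
grip_force: 68.9
```

```bash
cat > look.py <<'E'
import sys
from fit import *
n,f=sys.argv[1:3];im=viewer.snapshot(n)[:,:,::-1];c=cal(n);pickle.dump((c,im),open(f+'.pkl','wb'))
cv2.imwrite(f'pics/{f}.png',cv2.resize(im,(800,600),interpolation=cv2.INTER_CUBIC))
s=sense();print(s['tool_pos'].round(1),s['tcp_rot'].round(2),s['finger_gap'],s['grip_force'],s['time'])
E
python3 look.py wrist g1; python3 plan.py '[[580.6,-73.8,141.5,93.4],[447.8,-286.5,141.5,85.6],[447.8,-286.5,42,85.6]]'
```

```text
[581.5 -74.  142.8] [1.7983e+02 5.0000e-02 9.3370e+01] 20.226717945980727 68.93813967704773 5.4
[447.8, -286.5, 141.5, 85.6] [-0.5111, -0.363, -0.0, 0.0, -0.0, 0.0217]
[447.8, -286.5, 42, 85.6] [-0.5111, -0.363, 0.2487, 0.0, -0.0, 0.0217]
```

View pics/g1.png

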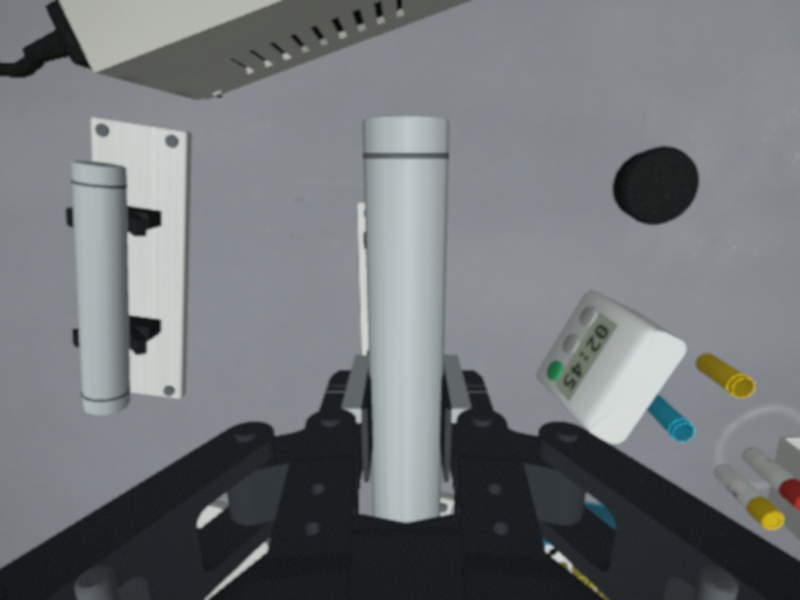

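The long bar is held level (px 405,130 to 405,515). Next it goes over the spare cradle.

Emit:
{"api": "carry_out", "payload": {"increments": [-0.04,-0.03,0,0,0,0.002,-1,-0.12,-0.09,0,0,0,0.006,-1,-0.22,-0.16,0,0,0,0.01,-1,-0.32,-0.23,0,0,0,0.015,-1,-0.42,-0.3,0,0,0,0.019,-1,-0.49,-0.345,0,0,0,0.0217,-1,-0.5185,-0.363,0,0,0,0.0217,-1,-0.5185,-0.363,0,0,0,0.0217,-1,-0.5185,-0.363,0,0,0,0.0217,-1,-0.5185,-0.363,0,0,0,0.0217,-1]}}

```text
time: 6.65
tool_pos: [448.4, -288.4, 141.3]
tcp_rot: [-180.0, -0.0, 85.7]
ft_force: [0.0, -0.7, -3.7]
finger_gap: 20.0
grip_force: 69.0
```

```bash
python3 - <<'E'
from h import *
s=sense();print(s['tool_pos'].round(1),s['tcp_rot'].round(2),s['finger_gap'],s['grip_force'],s['ft_force'].round(1))
E
```

```text
[ 448.4 -288.4  141.3] [-1.7999e+02 -2.0000e-02  8.5650e+01] 20.041243233271782 68.97589087486267 [ 0.  -0.7 -3.7]
```

Emit:
{"api": "carry_out", "payload": {"increments": [0,0,0.03,0,0,0,-1,0,0,0.08,0,0,0,-1,0,0,0.13,0,0,0,-1,0,0,0.18,0,0,0,-1,0,0,0.215,0,0,0,-1,0,0,0.235,0,0,0,-1,0,0,0.245,0,0,0,-1,0,0,0.2487,0,0,0,-1,0,0,0.2487,0,0,0,-1,0,0,0.2487,0,0,0,-1]}}

```text
time: 7.9
tool_pos: [448.6, -289.7, 43.1]
tcp_rot: [179.9, 0.0, 85.6]
ft_force: [-0.2, 3.5, 4.9]
finger_gap: 19.8
grip_force: 69.8
```

Emit:
{"api": "carry_out", "payload": {"increments": [0,0,0,0,0,0,0.2,0,0,0,0,0,0,0.2,0,0,0,0,0,0,0.2,0,0,0,0,0,0,0.2,0,0,-0.03,0,0,0,0.2,0,0,-0.1,0,0,0,0.2,0,0,-0.2,0,0,0,0.2,0,0,-0.3,0,0,0,0.2,0,0,-0.395,0,0,0,0.2,0,0,-0.395,0,0,0,0.2]}}

```text
time: 9.15
tool_pos: [449.9, -291.0, 205.3]
tcp_rot: [179.6, 0.3, 85.6]
ft_force: [0.9, -0.4, 0.4]
finger_gap: 51.4
grip_force: 0.0
```

```bash
python3 look.py wrist g2; python3 plan.py '[[447.7,-289.5,200,85.6],[588.35,-280.2,130,79.5],[588.35,-280.2,41.5,79.5]]'
```

```text
[ 448.9 -290.3  202.8] [1.7978e+02 1.5000e-01 8.5560e+01] 51.18032178931677 0.0 9.2
[588.35, -280.2, 130, 79.5] [0.0502, 0.3488, 0.175, 0.0, -0.0, 0.0169]
[588.35, -280.2, 41.5, 79.5] [0.0502, 0.3488, 0.3963, 0.0, -0.0, 0.0169]
```

View pics/g2.png

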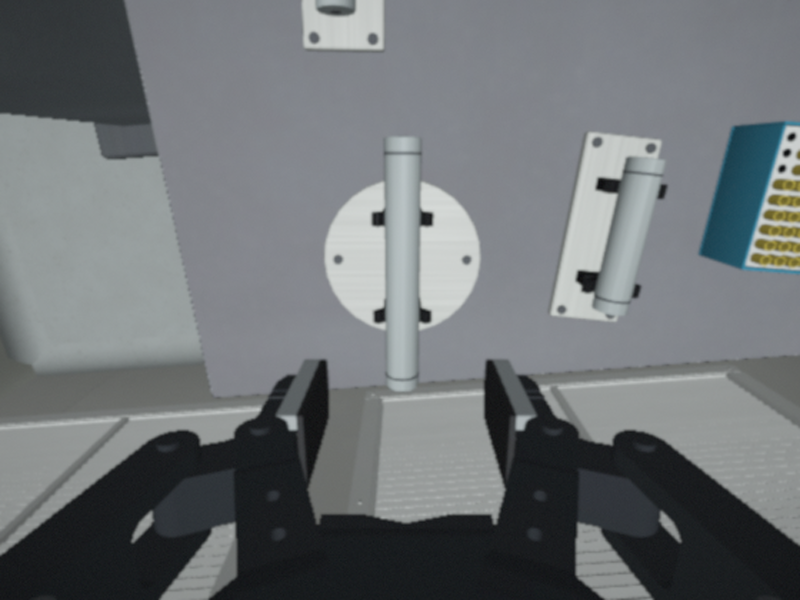

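The long bar sits across the round cradle, in both Vs. Now the short bar.

Emit:
{"api": "carry_out", "payload": {"increments": [0.015,0.1,0,0,0,0.005,0.2,0.03,0.22,0.03,0,0,0.01,0.2,0.05,0.32,0.09,0,0,0.0169,0.2,0.0502,0.3488,0.15,0,0,0.0169,0.2,0.0502,0.3488,0.21,0,0,0.0169,0.2,0.0502,0.3488,0.27,0,0,0.0169,0.2,0.0502,0.3488,0.33,0,0,0.0169,0.2,0.0502,0.3488,0.38,0,0,0.0169,0.2,0.0502,0.3488,0.3963,0,0,0.0169,0.2,0.0502,0.3488,0.3963,0,0,0.0169,0.2]}}

```text
time: 10.45
tool_pos: [588.2, -280.1, 41.1]
tcp_rot: [-179.9, -0.0, 79.5]
ft_force: [-0.6, 0.7, 0.1]
finger_gap: 51.3
grip_force: 0.0
```

Emit:
{"api": "carry_out", "payload": {"increments": [0,0,0,0,0,0,-1,0,0,0,0,0,0,-1,0,0,0,0,0,0,-1,0,0,0,0,0,0,-1,0,0,0,0,0,0,-1,0,0,-0.02,0,0,0,-1,0,0,-0.08,0,0,0,-1,0,0,-0.16,0,0,0,-1,0,0,-0.25,0,0,0,-1,0,0,-0.25,0,0,0,-1], "force": 70}}

```text
time: 11.7
tool_pos: [591.0, -281.5, 146.4]
tcp_rot: [179.6, 0.1, 79.5]
ft_force: [0.9, 0.8, -0.9]
finger_gap: 19.8
grip_force: 68.6
```

```bash
cat > held.py <<'E'
# s = offset of the held bar's middle along tool x, from the wrist camera, same pose model
import sys
from fit import *
L=float(sys.argv[1]);s=sense();p=s['tool_pos'];w=s['tcp_rot'][2];c=cal('wrist');im=viewer.snapshot('wrist')[:,:,::-1]
g=cv2.GaussianBlur(grad(im),(0,0),.6);u=np.array([np.cos(np.radians(w)),np.sin(np.radians(w)),0]);b=[]
for d in np.arange(-14,14.1,.25):
    e=p+u*(d+L/2);a=np.linspace(0,np.pi,30);v=np.array([-u[1],u[0],0])
    P=e+11*(np.cos(a)[:,None]*v+np.sin(a)[:,None]*np.array([0,0,1]))
    o=np.array([proj(c,q) for q in P],np.float32);b.append((cv2.remap(g,o[:,0][None],o[:,1][None],1).mean(),d))
b.sort(reverse=True);print('pose',p.round(1),s['tcp_rot'].round(1),s['finger_gap'],np.round(b[:6],2).tolist())
E
python3 held.py 96;python3 plan.py '[[588.35,-280.2,141.5,79.5],[580.65,-75.6,141.5,93.35]]'
```

```text
pose [ 591.  -281.5  146.4] [1.796e+02 1.000e-01 7.950e+01] 19.798113566644286 [[91.86, -5.5], [91.64, -5.25], [89.06, -6.75], [88.52, -7.0], [86.8, -5.75], [86.42, 2.75]]
[580.65, -75.6, 141.5, 93.35] [0.4994, -0.1121, -0.0, -0.0, 0.0, -0.0385]
```

Emit:
{"api": "carry_out", "payload": {"increments": [0.04,-0.01,0,0,0,-0.004,-1,0.12,-0.03,0,0,0,-0.01,-1,0.22,-0.05,0,0,0,-0.018,-1,0.32,-0.07,0,0,0,-0.026,-1,0.42,-0.09,0,0,0,-0.033,-1,0.48,-0.107,0,0,0,-0.0385,-1,0.4994,-0.1121,0,0,0,-0.0385,-1,0.4994,-0.1121,0,0,0,-0.0385,-1,0.4994,-0.1121,0,0,0,-0.0385,-1,0.4994,-0.1121,0,0,0,-0.0385,-1]}}

```text
time: 13.0
tool_pos: [580.9, -76.6, 141.4]
tcp_rot: [-180.0, 0.0, 93.3]
ft_force: [0.2, 1.0, -1.3]
finger_gap: 19.9
grip_force: 68.6
```

```bash
python3 held.py 96
```

```text
pose [580.9 -76.6 141.4] [-180.     0.    93.3] 19.852291922954326 [[104.57, 3.0], [103.58, 3.25], [103.23, -5.0], [103.15, -6.75], [102.24, -5.25], [101.35, -6.5]]
```

The bar's middle now measures about y = -73.6 in the same camera frame, against a target of -73.8. Descending.

Emit:
{"api": "carry_out", "payload": {"increments": [0,0,0.03,0,0,0,-1,0,0,0.08,0,0,0,-1,0,0,0.13,0,0,0,-1,0,0,0.18,0,0,0,-1,0,0,0.215,0,0,0,-1,0,0,0.235,0,0,0,-1,0,0,0.245,0,0,0,-1,0,0,0.2487,0,0,0,-1,0,0,0.2487,0,0,0,-1,0,0,0.2487,0,0,0,-1]}}

```text
time: 14.3
tool_pos: [581.6, -75.7, 43.1]
tcp_rot: [179.9, 0.0, 93.3]
ft_force: [-1.2, 1.2, 5.7]
finger_gap: 20.0
grip_force: 69.2
```

Emit:
{"api": "carry_out", "payload": {"increments": [0,0,0,0,0,0,0.2,0,0,0,0,0,0,0.2,0,0,0,0,0,0,0.2,0,0,0,0,0,0,0.2,0,0,-0.03,0,0,0,0.2,0,0,-0.1,0,0,0,0.2,0,0,-0.2,0,0,0,0.2,0,0,-0.3,0,0,0,0.2,0,0,-0.395,0,0,0,0.2,0,0,-0.395,0,0,0,0.2]}}

```text
time: 15.55
tool_pos: [583.5, -76.1, 205.7]
tcp_rot: [179.5, 0.1, 93.3]
ft_force: [0.2, -0.8, 0.8]
finger_gap: 51.3
grip_force: 0.0
```

```bash
python3 look.py wrist g3; python3 plan.py '[[580.65,-75.6,200,93.35],[429.6,-73.3,130,84.5],[429.6,-73.3,41.5,84.5]]'
```

```text
[582.2 -75.9 203. ] [1.7973e+02 7.0000e-02 9.3340e+01] 51.22808678497467 0.0 15.6
[429.6, -73.3, 130, 84.5] [0.0278, -0.3766, 0.175, 0.0, -0.0, 0.0246]
[429.6, -73.3, 41.5, 84.5] [0.0278, -0.3766, 0.3962, 0.0, -0.0, 0.0246]
```

View pics/g3.png

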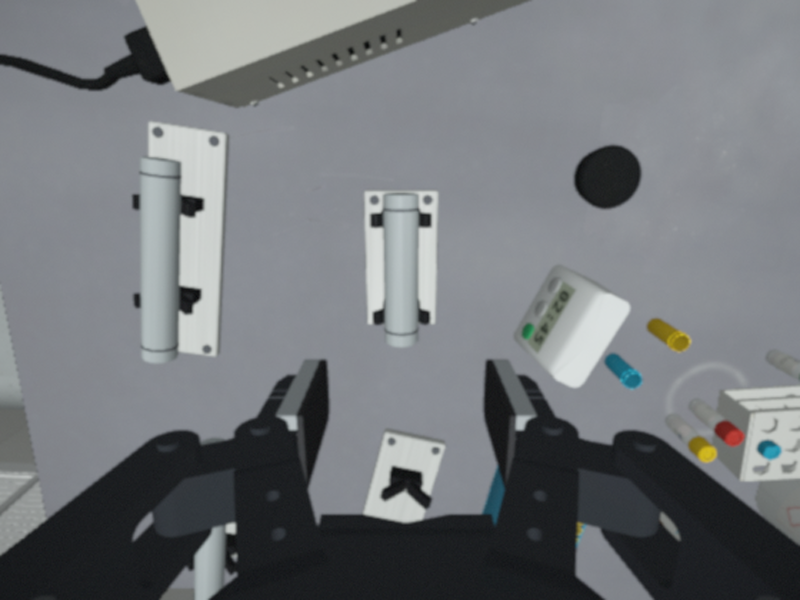

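The short bar is on the short plate (px 400,195–345). I'll measure its offset along the axis, and the medium bar's, in this view.

```bash
cat > off.py <<'E'
# offset along the cradle of a bar seated on it, both fitted in one picture; args: pkl, then n,L_plate,L_bar,x,y,yaw
import sys
from fit import *
V=[pickle.load(open(sys.argv[1]+'.pkl','rb'))]
for a in sys.argv[2:]:
    n,Lp,Lb,x,y,w=a.split(',');Lp,Lb,x,y,w=map(float,(Lp,Lb,x,y,w))
    if Lp>0: q,sc=fit('plate',Lp,[x,y,8,w],V)
    else: q,sc=fit('disc',0,[x,y,8,w],V)
    u=np.array([np.cos(np.radians(q[3])),np.sin(np.radians(q[3])),0]);v=np.array([-u[1],u[0],0]);c,im=V[0];g=cv2.GaussianBlur(grad(im),(0,0),.6);res=[]
    for sg in(1,-1):
        b=[]
        for d in np.arange(-9,9.1,.25):
            ang=np.linspace(0,np.pi,30) if proj(c,q[:3]+sg*u*Lb/2)[1]<proj(c,q[:3])[1] else np.linspace(np.pi,2*np.pi,30)
            far=(c['R']@u)[2]
            P=np.array([q[0],q[1],41.5])+u*(d+sg*Lb/2)+11*(np.cos(ang)[:,None]*v+np.sin(ang)[:,None]*np.array([0,0,1]))
            o=np.array([proj(c,k) for k in P],np.float32);b.append((cv2.remap(g,o[:,0][None],o[:,1][None],1).mean().round(1),d))
        pk=[b[i] for i in range(1,len(b)-1) if b[i][0]>=b[i-1][0] and b[i][0]>=b[i+1][0]];pk.sort(reverse=True)
        res.append([(float(k),float(d)) for k,d in pk[:3]])
    print(n,q,sc,res)
E
python3 off.py g3 short,96,96,580.7,-73.8,93.3 long,160,128,429.6,-73.3,84.5
python3 off.py w1 long,160,128,429.6,-73.3,84.5; python3 off.py g2 med,128,96,588.4,-280.2,79.5 round,0,160,447.8,-288.1,85.6
```

```text
short [578.44 -72.75   8.    93.4 ] -102.1 [[(102.9000015258789, -7.25), (81.30000305175781, -0.5), (68.0, 2.5)], [(62.79999923706055, 3.75), (58.20000076293945, 0.25), (34.599998474121094, -7.0)]]
long [427.56 -72.49   8.    83.76] -83.4 [[(66.9000015258789, -2.5), (61.79999923706055, -4.75), (44.5, -7.5)], [(65.19999694824219, -2.75), (65.19999694824219, -3.0), (63.0, -5.25)]]
long [429.65 -73.32   8.    84.53] -114.9 [[(79.19999694824219, -4.25)], [(86.30000305175781, 3.5), (81.19999694824219, -0.25), (75.80000305175781, -4.5)]]
med [ 585.63 -278.54    8.     79.6 ] -84.3 [[(82.0, -8.5), (81.30000305175781, -5.75), (69.0999984741211, 1.5)], [(87.9000015258789, 8.5), (86.69999694824219, 5.25), (74.30000305175781, -6.5)]]
round [ 446.17 -286.34    8.     85.6 ] -99.5 [[(81.9000015258789, -8.0), (55.099998474121094, -1.0), (37.900001525878906, -3.75)], [(65.5, -2.5), (63.79999923706055, 0.75)]]
```

```bash
python3 - <<'E'
from h import *;import pickle
g,_=pickle.load(open('g3.pkl','rb'));w,_=pickle.load(open('w1.pkl','rb'));t=cal('top');k=.7
print(tri([(g,np.array([178,88])*k),(t,np.array([300,398])*k)]))
print(tri([(g,np.array([240,105])*k),(t,np.array([300,398])*k)]))
print(onz(g,np.array([240,105])*k,0),onz(w,np.array([408,38])*k,0))
E
```

```text
(array([487.12687727,  10.5575673 , 124.62241305]), [[4.7, 13.3], [-4.1, 1.1]])
(array([480.84067567,  19.30533748,  37.8264294 ]), [[0.1, 0.1], [-0.0, 0.0]])
[468.32396797  22.33785065   0.        ] [476.4794789   23.68124477   0.        ]
```

```bash
python3 - <<'E'
from h import *;import pickle
g,_=pickle.load(open('g3.pkl','rb'));t=cal('top');k=.7
for u in((270,418),(278,413),(285,408),(290,405)): print(tri([(g,np.array([178,89])*k),(t,np.array(u)*k)]))
T=cv2.imread('pics/top0.png')[240:470,130:460];cv2.imwrite('pics/box.png',cv2.resize(T,None,fx=2.2,fy=2.2,interpolation=cv2.INTER_CUBIC))
E
```

```text
(array([468.2705986 ,  32.22891811, 101.75748077]), [[-12.0, -22.8], [7.4, -3.2]])
(array([471.89494446,  27.05899192, 103.30648217]), [[-6.6, -13.8], [4.5, -1.7]])
(array([476.58714618,  21.88689236, 108.80927664]), [[-2.5, -5.7], [1.8, -0.6]])
(array([479.3871313 ,  18.30908865, 112.1384195 ]), [[0.1, 0.2], [-0.1, 0.0]])
```

View pics/box.png

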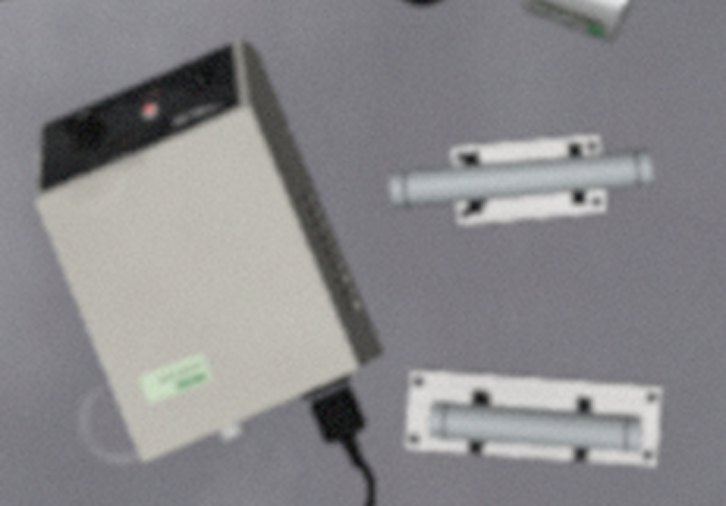

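The grey box's nearest top corner is at about (478, 18, 112), clear of the gripper at (430, -73). Grasping the medium bar.

Emit:
{"api": "carry_out", "payload": {"increments": [0.005,-0.1,0,0,0,0.006,0.2,0.012,-0.22,0.03,0,0,0.014,0.2,0.02,-0.33,0.09,0,0,0.02,0.2,0.0278,-0.3766,0.15,0,0,0.0246,0.2,0.0278,-0.3766,0.21,0,0,0.0246,0.2,0.0278,-0.3766,0.27,0,0,0.0246,0.2,0.0278,-0.3766,0.33,0,0,0.0246,0.2,0.0278,-0.3766,0.38,0,0,0.0246,0.2,0.0278,-0.3766,0.3962,0,0,0.0246,0.2,0.0278,-0.3766,0.3962,0,0,0.0246,0.2]}}

```text
time: 16.85
tool_pos: [429.2, -73.1, 41.0]
tcp_rot: [-179.9, -0.0, 84.5]
ft_force: [-0.0, 0.1, -0.8]
finger_gap: 51.2
grip_force: 0.0
```

Emit:
{"api": "carry_out", "payload": {"increments": [0,0,0,0,0,0,-1,0,0,0,0,0,0,-1,0,0,0,0,0,0,-1,0,0,0,0,0,0,-1,0,0,0,0,0,0,-1,0,0,-0.02,0,0,0,-1,0,0,-0.08,0,0,0,-1,0,0,-0.16,0,0,0,-1,0,0,-0.25,0,0,0,-1,0,0,-0.25,0,0,0,-1], "force": 70}}

```text
time: 18.1
tool_pos: [431.9, -73.9, 144.7]
tcp_rot: [179.7, 0.1, 84.5]
ft_force: [0.4, 0.5, -3.8]
finger_gap: 20.0
grip_force: 68.9
```

```bash
python3 held.py 128;python3 plan.py '[[429.6,-73.3,141.5,84.5],[500,-200,160,80],[589.15,-275.9,141.5,79.5]]'
```

```text
pose [431.9 -73.9 144.7] [1.797e+02 1.000e-01 8.450e+01] 20.002743294472896 [[97.43, -11.75], [94.75, -11.5], [91.96, -12.0], [91.36, -13.25], [90.66, 12.0], [89.73, -13.0]]
[500, -200, 160, 80] [-0.2984, 0.2055, -0.0462, 0.0, -0.0, 0.0125]
[589.15, -275.9, 141.5, 79.5] [-0.4659, 0.4456, 0.0, 0.0, -0.0, 0.0139]
```

Emit:
{"api": "carry_out", "payload": {"increments": [-0.03,0.03,0,0,0,0.001,-1,-0.09,0.09,0,0,0,0.004,-1,-0.18,0.17,0,0,0,0.007,-1,-0.27,0.26,0,0,0,0.01,-1,-0.36,0.345,0,0,0,0.0139,-1,-0.43,0.41,0,0,0,0.0139,-1,-0.4659,0.4456,0,0,0,0.0139,-1,-0.4659,0.4456,0,0,0,0.0139,-1,-0.4659,0.4456,0,0,0,0.0139,-1,-0.4659,0.4456,0,0,0,0.0139,-1]}}

```text
time: 19.4
tool_pos: [588.7, -274.9, 140.9]
tcp_rot: [-179.9, -0.0, 79.5]
ft_force: [0.2, -0.7, -4.0]
finger_gap: 20.3
grip_force: 69.2
```

```bash
python3 held.py 128
```

```text
pose [ 588.7 -274.9  140.9] [-179.9   -0.    79.5] 20.27071187676253 [[108.71, 2.0], [107.46, -11.75], [106.11, -1.75], [105.32, 2.25], [105.22, -12.0], [104.29, -2.0]]
```

Emit:
{"api": "carry_out", "payload": {"increments": [0,0,0.03,0,0,0,-1,0,0,0.08,0,0,0,-1,0,0,0.13,0,0,0,-1,0,0,0.18,0,0,0,-1,0,0,0.215,0,0,0,-1,0,0,0.235,0,0,0,-1,0,0,0.245,0,0,0,-1,0,0,0.2487,0,0,0,-1,0,0,0.2487,0,0,0,-1,0,0,0.2487,0,0,0,-1]}}

```text
time: 20.7
tool_pos: [589.8, -276.1, 42.8]
tcp_rot: [179.9, 0.0, 79.5]
ft_force: [-0.5, -0.4, -0.6]
finger_gap: 20.0
grip_force: 69.5
```

Emit:
{"api": "carry_out", "payload": {"increments": [0,0,0,0,0,0,0.2,0,0,0,0,0,0,0.2,0,0,0,0,0,0,0.2,0,0,0,0,0,0,0.2,0,0,-0.03,0,0,0,0.2,0,0,-0.1,0,0,0,0.2,0,0,-0.2,0,0,0,0.2,0,0,-0.3,0,0,0,0.2,0,0,-0.395,0,0,0,0.2,0,0,-0.395,0,0,0,0.2]}}

```text
time: 21.95
tool_pos: [591.7, -277.2, 206.3]
tcp_rot: [179.5, 0.2, 79.5]
ft_force: [0.1, -0.6, 0.1]
finger_gap: 51.1
grip_force: 0.0
```

```bash
python3 look.py wrist g4; python3 off.py g4 med,128,128,587,-279.5,79.5 round,0,160,446,-287,85.6; python3 plan.py '[[589.15,-275.9,200,79.5],[447.8,-288.1,130,85.6],[447.8,-288.1,41.5,85.6]]'
```

```text
[ 590.6 -276.6  203.4] [1.7972e+02 1.0000e-01 7.9480e+01] 51.29300309077644 0.0 22.0
med [ 586.19 -278.99    8.     79.37] -101.6 [[(98.80000305175781, -7.25), (85.30000305175781, 0.25), (1.7000000476837158, 8.75)], [(61.0, 3.0), (61.0, 2.75), (55.099998474121094, -0.75)]]
round [ 446.94 -286.37    8.     85.6 ] -100.0 [[(77.9000015258789, -8.0), (65.0999984741211, -1.25), (45.099998474121094, -4.5)], [(81.4000015258789, -8.75), (81.0, 1.0), (81.0, 0.75)]]
[447.8, -288.1, 130, 85.6] [-0.0944, -0.3419, 0.175, 0.0, 0.0, -0.0169]
[447.8, -288.1, 41.5, 85.6] [-0.0944, -0.3419, 0.3962, 0.0, 0.0, -0.0169]
```

View pics/g4.png

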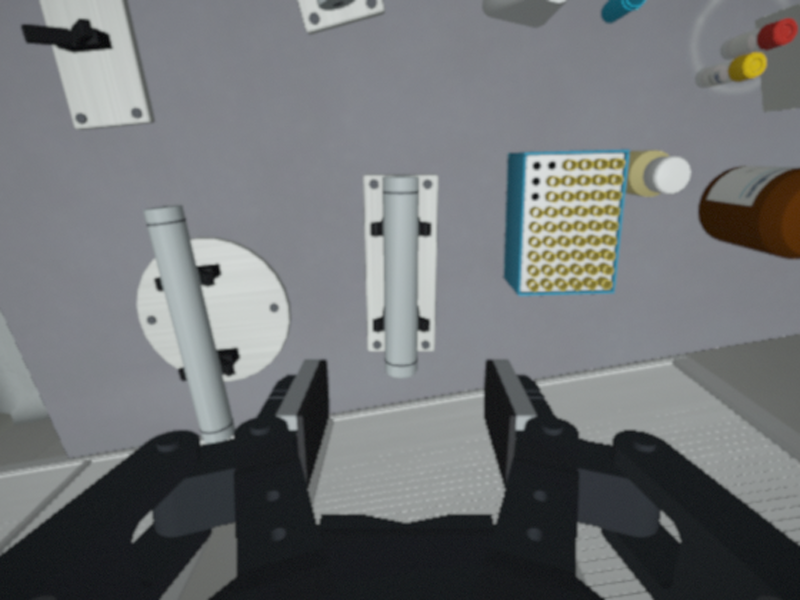

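The medium bar is centred on its plate (residuals +0.25 and -0.75 mm). Last is the long bar, from the spare cradle to the long one.

Emit:
{"api": "carry_out", "payload": {"increments": [-0.025,-0.1,0,0,0,-0.005,0.2,-0.05,-0.2,0.03,0,0,-0.01,0.2,-0.085,-0.31,0.09,0,0,-0.0169,0.2,-0.0944,-0.3419,0.15,0,0,-0.0169,0.2,-0.0944,-0.3419,0.21,0,0,-0.0169,0.2,-0.0944,-0.3419,0.27,0,0,-0.0169,0.2,-0.0944,-0.3419,0.33,0,0,-0.0169,0.2,-0.0944,-0.3419,0.38,0,0,-0.0169,0.2,-0.0944,-0.3419,0.3962,0,0,-0.0169,0.2,-0.0944,-0.3419,0.3962,0,0,-0.0169,0.2]}}

```text
time: 23.25
tool_pos: [447.4, -287.6, 40.9]
tcp_rot: [-179.9, -0.1, 85.6]
ft_force: [0.4, 0.3, -0.4]
finger_gap: 51.1
grip_force: 0.0
```

Emit:
{"api": "carry_out", "payload": {"increments": [0,0,0,0,0,0,-1,0,0,0,0,0,0,-1,0,0,0,0,0,0,-1,0,0,0,0,0,0,-1,0,0,0,0,0,0,-1,0,0,-0.02,0,0,0,-1,0,0,-0.08,0,0,0,-1,0,0,-0.16,0,0,0,-1,0,0,-0.25,0,0,0,-1,0,0,-0.25,0,0,0,-1], "force": 70}}

```text
time: 24.5
tool_pos: [449.8, -289.4, 145.0]
tcp_rot: [179.7, 0.2, 85.6]
ft_force: [1.0, -0.4, -3.2]
finger_gap: 19.6
grip_force: 68.7
```

```bash
python3 held.py 160;python3 plan.py '[[447.8,-288.1,141.5,85.6],[429.6,-73.3,141.5,84.5]]'
```

```text
pose [ 449.8 -289.4  145. ] [179.7   0.2  85.6] 19.559664361345558 [[103.7, -7.5], [102.01, -9.0], [101.29, -8.75], [97.09, -7.25], [94.38, -7.75], [90.72, -9.25]]
[429.6, -73.3, 141.5, 84.5] [0.5319, -0.0866, -0.0, 0.0, -0.0, 0.0031]
```

Emit:
{"api": "carry_out", "payload": {"increments": [0.04,-0.007,0,0,0,0.0005,-1,0.12,-0.02,0,0,0,0.001,-1,0.22,-0.036,0,0,0,0.0015,-1,0.32,-0.052,0,0,0,0.002,-1,0.42,-0.068,0,0,0,0.0031,-1,0.5,-0.081,0,0,0,0.0031,-1,0.5319,-0.0866,0,0,0,0.0031,-1,0.5319,-0.0866,0,0,0,0.0031,-1,0.5319,-0.0866,0,0,0,0.0031,-1,0.5319,-0.0866,0,0,0,0.0031,-1]}}

```text
time: 25.8
tool_pos: [430.0, -74.1, 141.5]
tcp_rot: [-180.0, 0.0, 84.4]
ft_force: [-0.1, 0.2, -3.6]
finger_gap: 20.2
grip_force: 68.8
```

Emit:
{"api": "carry_out", "payload": {"increments": [0,0,0.03,0,0,0,-1,0,0,0.08,0,0,0,-1,0,0,0.13,0,0,0,-1,0,0,0.18,0,0,0,-1,0,0,0.215,0,0,0,-1,0,0,0.235,0,0,0,-1,0,0,0.245,0,0,0,-1,0,0,0.2487,0,0,0,-1,0,0,0.2487,0,0,0,-1,0,0,0.2487,0,0,0,-1]}}

```text
time: 27.05
tool_pos: [430.7, -73.5, 42.9]
tcp_rot: [179.9, 0.0, 84.5]
ft_force: [-0.4, 0.0, 1.7]
finger_gap: 20.2
grip_force: 69.2
```

Emit:
{"api": "carry_out", "payload": {"increments": [0,0,0,0,0,0,0.2,0,0,0,0,0,0,0.2,0,0,0,0,0,0,0.2,0,0,0,0,0,0,0.2,0,0,-0.03,0,0,0,0.2,0,0,-0.1,0,0,0,0.2,0,0,-0.2,0,0,0,0.2,0,0,-0.3,0,0,0,0.2,0,0,-0.395,0,0,0,0.2,0,0,-0.395,0,0,0,0.2]}}

```text
time: 28.3
tool_pos: [432.2, -73.9, 204.9]
tcp_rot: [179.6, 0.1, 84.5]
ft_force: [0.7, 0.4, 0.3]
finger_gap: 51.0
grip_force: 0.0
```

Emit:
{"api": "carry_out", "payload": {"increments": [0,0.1,-0.12,0,0,0,0.2,0,0.2,-0.25,0,0,0,0.2,0,0.2,-0.25,0,0,0,0.2,0,0.2,-0.25,0,0,0,0.2,0,0.2,-0.25,0,0,0,0.2,0,0.2,-0.25,0,0,0,0.2,0,0.2,-0.25,0,0,0,0.2,0,0.2,-0.25,0,0,0,0.2,0,0.2,-0.25,0,0,0,0.2,0,0.2,-0.25,0,0,0,0.2]}}

```text
time: 29.55
tool_pos: [509.6, -81.0, 300.2]
tcp_rot: [180.0, 0.0, 84.4]
ft_force: [0.3, 0.7, 0.2]
finger_gap: 50.7
grip_force: 0.0
```

```bash
python3 look.py wrist g5; python3 off.py g5 long,160,160,429.6,-73.3,84.5 short,96,96,580.65,-73.8,93.35
```

```text
[509.6 -81.  300.1] [180.    -0.    84.45] 51.195068250192385 0.0 29.6
long [429.48 -72.99   8.    84.57] -109.7 [[(77.69999694824219, -0.75), (75.80000305175781, -7.0), (1.7999999523162842, 5.75)], [(66.4000015258789, 4.25), (58.79999923706055, -0.5), (43.0, -6.0)]]
short [580.52 -74.43   8.    93.05] -105.6 [[(82.0, -6.0), (74.9000015258789, 0.25), (2.5999999046325684, 8.75)], [(68.9000015258789, 8.0), (55.5, 2.75), (55.5, 2.5)]]
```

View pics/g5.png

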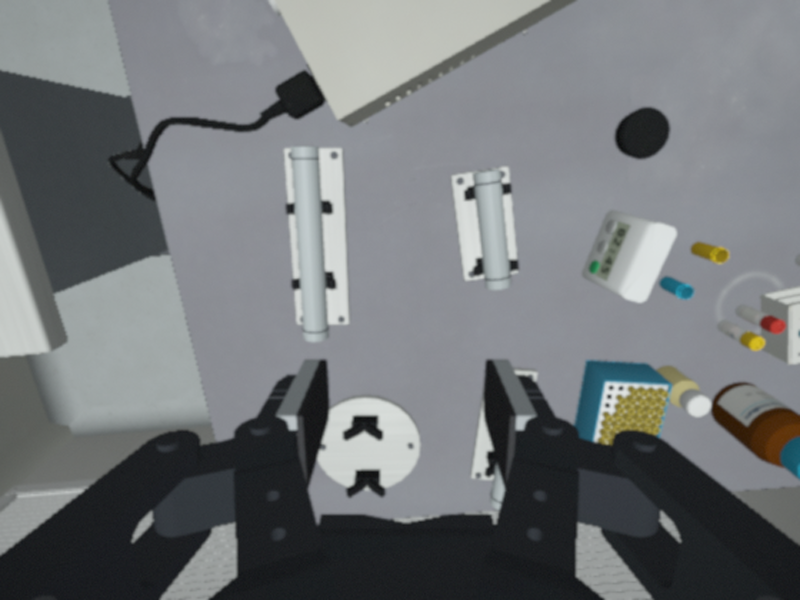

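All three bars are seated and centred to about 1 mm, the spare cradle is empty and the arm is clear. Handing in.

```bash
python3 -c "
from bench import order
print(order.hand_in())"
```

```text
the job is handed in; nothing more can be done
None
```

All three bars are seated in their own cradles, centred to about 1 mm by camera measurement; the spare cradle is empty, the bystanders were not touched, and the job was handed in at about 30 s.

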